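Load the reference glasses and start the photometer check

ROBOT

A 6-joint arm with a two-finger parallel gripper is mounted at the origin on the work surface. World frame = base frame: x ahead of the robot, y to its left, z up, the work surface at z = 0. Lengths are in mm, angles in rad, forces in N, time in s.
With the tool pointing down it reaches from about 325 to 850 mm from the base axis. Payload 15.5 kg.
Tool frame: the origin (TCP) lies at the very end of the fingers, on their centre line; the grasp point (between the pads) lies 19 mm behind it; z points along the fingers, y is the line along which they close (so a half turn about z gives the same grasp; the last joint's range is limited). The gripper opens to 91 mm and grips with 3 to 60 N. Pads are 32 mm wide; open, the fingers measure 118 mm over their backs; the gripper's body (76 mm by 178 mm) begins 60 mm behind the grasp point.
Start: joints at [-1.248, 0.494, 1.345, -0, 1.302, -0.096], TCP at [253.595, -571.241, 213.915] pointing down, gripper open.
Joint ranges: [-2.91, 2.91], [-0.82, 2.16], [0.22, 2.67], [-1.22, 4.37], [0.12, 2.79], [-3.08, 3.08]. Speed limits (rad/s): [1.89, 1.89, 2.57, 3.01, 3.01, 3.01].

INTERFACE

Orientations are given as a unit quaternion [x, y, z, w].
In Python, from bench import readout, cams, bot gives the robot as it stands.
- The arm moves only by the tool apply_moves, never from a script. Its argument "commands" is one flat list of numbers, 7 for each row, row after row: the closure in counts, from 0 (fully open) to 255 (shut), then the shift along the world's x, y, z in mm, then the turn, a rotation vector about the world's x, y, z in degrees. A call has 1 to 8 rows; each row is the pose to reach, as a shift and turn from the pose commanded when the call began; what a row does not reach only later rows make up. A row lasts 1/8 s, in which the tool goes at most 62.5 mm and 10.7 degrees, less where a joint would pass 70% of its speed; a pose out of reach is approached as far as the arm can. A call with a gripper value outside its range is refused whole. The fingers move at their own pace and stop on an object; "grip_force" is the grip in N (left out, the last holds). Time passes only in rows, so rows that repeat a pose let the fingers close. It gives the time, the measured TCP pose, the force, the opening and the grip force at its end, in the units of the state.
- readout.sense(): the state, without advancing time (a new reading comes with each control period).
- cams.snapshot(name): name is "scene" or "top" or "wrist"; returns the picture (480x640x3 uint8, red, green, blue); there is no depth.
- cams.calibration(name): a dict with "K" (3x3 intrinsics, pixels), "R" (3x3) and "t" (3): a world point X has camera coordinates R X + t. Camera axes: x right, y down, z forward; pixel columns grow to the right and rows downward; lengths in mm; the calibration is good to about 2 mm. A picture is of the moment at which its call begins: read the wrist's pose just before it. calibration takes no time and is no camera call; for the wrist camera it gives the pose at the moment of the call.
- bot.close_job(): hands the job in; it is judged then, once.
The state is a dict: "t": time; "joint_pos": joint angles; "joint_velocities": joint speeds; "tau": joint torques, N m; "position": TCP position; "eef_rot": TCP orientation; "wrist_force": force on the tool from outside, world axes, zero at the start; "wrist_torque": the same for the moment, N m; "width": finger opening in mm; "finger_force": force on a finger pad.
Only numpy, scipy, OpenCV 4.12 (cv2) and the standard library are available. Lean on these libraries where they do the work, as an engineer would, in place of code of your own. Each camera call takes 0.05 s, during which the arm holds its last target. There are 200 camera calls.

TASK

Run the bench photometer's check with the glass reference cells kept in the cell drawer: ease the other drawer, which was left open, fully home so that the chest's interlock frees the cell drawer, open that, and stand every cell that is in it fully down in a well of the photometer, its clear faces across the light path (white cap stripe parallel to the yellow lines). Then close the lid gently, press the green read key once the cells and the lid are right, and leave both drawers fully shut. Do not slam drawers or lid, and leave the other things on the bench where they are.

Things in the scene. Friction and masses are not known exactly. Their poses are not given: they have to be found in the camera images.
- chest: low grey steel chest, 220 deep x 341 wide x 88 mm high, with two blue-fronted drawers side by side. Origin on the table midway between the drawers, under the line of the two shut handles; x points into the chest (drawers come out along -x), y along its front, z up. Drawer fronts at x = +35 mm, back at +255 mm. Left or right of the photometer
- tool_drawer (a joint): drawer on the chest's -y side (centre y = -89.5 mm), holding hand tools; metres pulled out, 0 = shut, 0.15 = end stop; starts open. Slides with 1 to 2 N, stays where left. Interlock: while one drawer is out by more than about 5 mm, the other is locked shut (a few mm of play)
- tool_drawer_handle (a point): middle of that drawer's bar handle: level round bar along chest y, 100 mm long and about 10 mm thick, 35 mm off the drawer front (about 28 mm free behind it), 55 mm above the table, 33 mm below the chest's top; point axes as the chest's
- cell_drawer (a joint): drawer on the chest's +y side (centre y = +89.5 mm), holding the cells; metres pulled out, 0 = shut, 0.15 = end stop; starts shut, locked by the other. The cells' tray in it: 132 wide (y) x 108 mm long (67 to 175 mm behind its handle bar), floor 14 mm above the table, steel sides and foam ends up to 44 mm; front panel (35 to 45 mm behind the bar) up to 82 mm
- cell_drawer_handle (a point): middle of the cell drawer's bar handle, same shape and height as the other; point axes as the chest's
- photometer: pale bench instrument, 285 deep (x from -200 to +85 mm) x 300 wide x 62 mm high, flat deck. Origin on the table under the lid's hinge line; x points to the rear, y along its width, z up. Four wells in a row at x = -70 mm, centred on y = 0 (well0 at the -y end). The light path through every well runs along x, marked by yellow lines fore and aft of each well. Stands turned by up to 0.1 rad
- lid (a joint): grey light shield, 124 long x 262 wide x 6 mm panel with a 20 mm skirt, hinged at the rear of the wells, a blue 12 mm finger lip on its free edge (130 mm from the hinge); radians, 0 = shut, 2.0 = end stop, at pi/2 it stands upright; starts at 1.6 to 1.8. A stiff hinge (0.22 Nm) holds it at any angle. Shut, its top is 90 mm above the table; push it over from behind, then down from above
- lid_hinge (a point): middle of the lid's hinge line, 84 mm above the table; lies in the plane of the panel's underside (outer face 6 mm farther)
- read_key (a joint): green round spring key, 26 mm across, at the front right of the deck; metres pressed, 0 to 0.005, fully down takes 4 N
- read_key_top (a point): centre of the key's top face
- well0 (a point): centre of the floor of one of four open square wells, 33 x 33 mm, 34 mm deep (mouth 62 mm above the table, slightly chamfered), in a row along photometer y, 55 mm apart; point axes as the photometer's. Any cell may stand in any well
- cell0: glass reference cell, upright: body 30 x 30 x 32 mm with black cap 24 x 24 x 16 mm on top (48 mm in all), 75 g. Clear faces at +x and -x, black faces at +y and -y; white stripe across the cap top along x. Origin: centre of the underside, z up. Starts loose and upright in the shut cell drawer at any yaw; None all the time = not there this time
- well1 (a point): centre of the floor of one of four open square wells, 33 x 33 mm, 34 mm deep (mouth 62 mm above the table, slightly chamfered), in a row along photometer y, 55 mm apart; point axes as the photometer's. Any cell may stand in any well
- cell1: glass reference cell, upright: body 30 x 30 x 32 mm with black cap 24 x 24 x 16 mm on top (48 mm in all), 75 g. Clear faces at +x and -x, black faces at +y and -y; white stripe across the cap top along x. Origin: centre of the underside, z up. Starts loose and upright in the shut cell drawer at any yaw; None all the time = not there this time
- well2 (a point): centre of the floor of one of four open square wells, 33 x 33 mm, 34 mm deep (mouth 62 mm above the table, slightly chamfered), in a row along photometer y, 55 mm apart; point axes as the photometer's. Any cell may stand in any well
- cell2: glass reference cell, upright: body 30 x 30 x 32 mm with black cap 24 x 24 x 16 mm on top (48 mm in all), 75 g. Clear faces at +x and -x, black faces at +y and -y; white stripe across the cap top along x. Origin: centre of the underside, z up. Starts loose and upright in the shut cell drawer at any yaw; None all the time = not there this time
- well3 (a point): centre of the floor of one of four open square wells, 33 x 33 mm, 34 mm deep (mouth 62 mm above the table, slightly chamfered), in a row along photometer y, 55 mm apart; point axes as the photometer's. Any cell may stand in any well
- cell3: glass reference cell, upright: body 30 x 30 x 32 mm with black cap 24 x 24 x 16 mm on top (48 mm in all), 75 g. Clear faces at +x and -x, black faces at +y and -y; white stripe across the cap top along x. Origin: centre of the underside, z up. Starts loose and upright in the shut cell drawer at any yaw; None all the time = not there this time
- pot: white open pot, 72 mm across, 75 mm high, loose on the chest's top; leave alone. Origin: centre of its underside
- squeeze_bottle: green squeeze bottle, 52 mm across, 125 mm high, loose on the chest's top; leave alone. Origin: centre of its underside
- board_a: tan populated circuit board 190 x 75 x 25 mm on the mat to the robot's left; leave alone. Origin: centre of its underside
- board_b: green populated circuit board 190 x 75 x 25 mm on the mat to the robot's right; leave alone. Origin: centre of its underside
- tape_roll: yellow tape roll, 84 mm across, 20 mm high, on the mat in front of the robot; leave alone. Origin: centre of its underside
- driver: red-handled screwdriver on the mat at the left, beside the equipment; leave alone. Origin: centre of its underside

How it is judged:
By the outcome, as a careful person would: the job done as asked, in the order asked, and still so for the second after the job is handed in, with the robot touching nothing.
Of cell0, cell1, cell2, cell3 only 2 to 4 are there at a start; the rules pass over those that are not, and their reading is None.
At some moment in a run one of cell0, cell1, cell2, cell3 may be knocked a few centimetres aside while the robot is not near it.
Once in a run the grip may slacken for a moment while it holds something.
It also fails if it takes over 210 s, if anything falls off the work surface, if the arm or the gripper's body presses on something with over 40 N, if the wrist force passes 120 N, or if a joint passes its speed limit or range.

## Working session

There is one attempt and no reset: what is moved stays moved. The work goes in short steps, Python scripts to look and compute and a tool call to move; the robot and the scene stay as the last step left them, time stands still between calls to the robot, and variables do not carry over. Pictures are saved under pics/ and viewed, at most 14 in all, crops included, and the job is handed in when it is done.

Besides the shell and the picture viewer there is one more tool, called after ">>>" in YAML: its name, and indented under it one key for each argument. apply_moves: Moves the arm, as the interface text tells. Its arguments: {"type":"object","properties":{"commands":{"type":"array","items":{"type":"number"}},"grip_force":{"type":"number"}},"required":["commands"]}

```bash
ls; mkdir -p pics
python3 - <<'E'
from bench import readout,cams
import cv2
s=readout.sense(); print({k:s[k] for k in s})
for n in("scene","top"):
    cv2.imwrite(f"pics/{n}0.png",cams.snapshot(n)[:,:,::-1])
    c=cams.calibration(n);print(n,c)
E
```

```text
pics
{'t': 0.0, 'joint_pos': array([-1.24850730e+00,  4.94211979e-01,  1.34615008e+00,  9.02564975e-06,
        1.30249923e+00, -9.55003981e-02]), 'joint_velocities': array([-2.07571572e-03, -1.19270591e-03, -9.30466510e-06, -6.55780776e-04,
       -4.66511293e-04,  8.15179975e-04]), 'tau': array([-5.06431184e-03, -8.78815198e+01, -3.81857300e+01,  7.04785273e-02,
        5.31477761e-02, -2.88137553e-04]), 'position': array([ 253.4687867 , -570.86621203,  213.31394471]), 'eef_rot': array([ 9.78260778e-01,  2.07377551e-01, -6.74516762e-05, -6.30739524e-04]), 'wrist_force': array([-0.19090584,  0.45205531, -0.34320544]), 'wrist_torque': array([ 0.00696186, -0.05678063,  0.00281256]), 'finger_force': 0.0, 'width': 91.06050731659953}
scene {'K': array([[447.48728011,   0.        , 326.27380915],
       [  0.        , 447.48728011, 231.51631317],
       [  0.        ,   0.        ,   1.        ]]), 'R': array([[-0.04713277,  0.99881974, -0.01173165],
       [ 0.84743063,  0.03376581, -0.52983129],
       [-0.52880982, -0.03491417, -0.84802192]]), 't': array([  -4.64239742, -418.00842635, 1373.47670285])}
top {'K': array([[535.12390791,   0.        , 318.98580887],
       [  0.        , 535.12390791, 230.77697191],
       [  0.        ,   0.        ,   1.        ]]), 'R': array([[ 0.01916661, -0.99966988, -0.01711044],
       [-0.98584466, -0.01604501, -0.16689178],
       [ 0.16656215,  0.02006698, -0.98582674]]), 't': array([  41.28475124,  527.76961684, 1502.1679053 ])}
```

View pics/scene0.png

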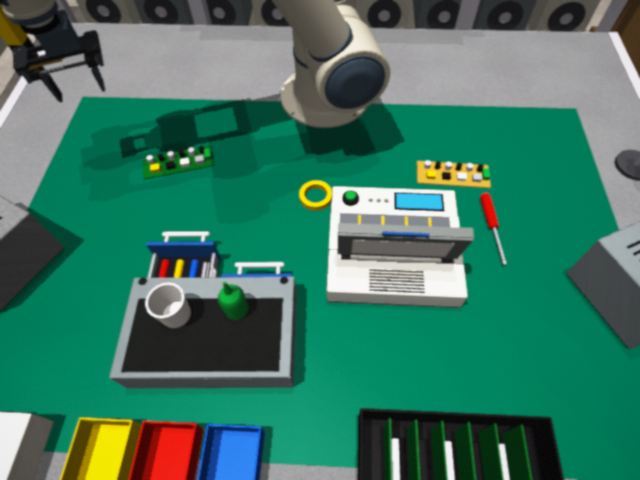

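View pics/top0.png

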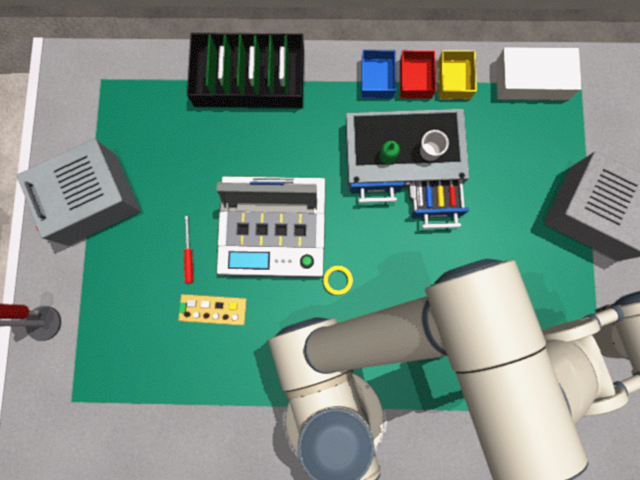

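The top view shows the photometer at (270,228), the chest at (405,150), the tool drawer open with its handle near (440,228), the shut handle near (378,200) and the key at (307,261). Next I'll enlarge that area.

```bash
cat > h.py <<'E'
import numpy as np,cv2
from bench import readout,cams
def px2w(name,uv,z,c=None):
    c=c or cams.calibration(name)
    C=-c["R"].T@c["t"]; out=[]
    for u,v in np.atleast_2d(uv):
        d=c["R"].T@np.linalg.inv(c["K"])@[u,v,1]
        out.append(C+d*(z-C[2])/d[2])
    return np.array(out)
def w2px(name,X,c=None):
    c=c or cams.calibration(name)
    p=(c["K"]@(c["R"]@np.atleast_2d(X).T+c["t"][:,None])).T
    return p[:,:2]/p[:,2:]
E
python3 - <<'E'
import cv2
im=cv2.imread("pics/top0.png")[160:290,205:335]
im2=cv2.imread("pics/top0.png")[100:240,335:475]
import numpy as np
a=cv2.resize(im,(400,400),interpolation=2);b=cv2.resize(im2,(400,400),interpolation=2)
cv2.imwrite("pics/topc.png",np.hstack([a,b]))
E
```

```text
(no output)
```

View pics/topc.png

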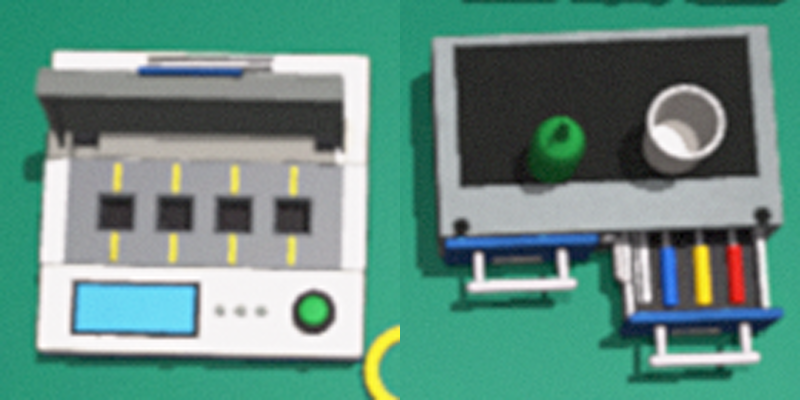

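The enlarged crop shows the wells at (116..293, 214), the key at (313,312), the shut handle bar from (467,288) to (577,284) and the open bar from (655,360) to (758,357). Now I'll turn those into positions.

Run:
```python
from h import *
np.set_printoptions(precision=1,suppress=True)
L=lambda p:np.array(p)/3.077+[205,160]
R=lambda p:(np.array(p)-[400,0])/2.857+[335,100]
w=px2w("top",L([(116,214),(174,214),(234,214),(293,214)]),62);print("wells",w, np.diff(w,axis=0))
d=w[0]-w[3];print("yaw from wells",np.arctan2(-d[0],d[1]))
f=px2w("top",L([(37,354),(362,358)]),62);print("front corners",f,np.linalg.norm(f[1]-f[0]));d=f[0]-f[1];print(np.arctan2(-d[0],d[1]))
print("key",px2w("top",L([(313,312)]),67))
for n,p in(("shut",[(467,288),(577,284)]),("open",[(655,360),(758,357)])):
    h=px2w("top",R(p),58);d=h[0]-h[1];print(n,h,h.mean(0),np.linalg.norm(d),np.arctan2(-d[0],d[1]))
t=px2w("top",R([(433,38),(767,27),(780,226),(440,240)]),88);print("chest top",t);d=t[0]-t[1];print(np.arctan2(-d[0],d[1]),np.linalg.norm(d))
d=t[3]-t[2];print(np.arctan2(-d[0],d[1]),np.linalg.norm(d))
```

```text
wells [[524.  269.   62. ]
 [524.9 214.9  62. ]
 [525.8 159.   62. ]
 [526.7 104.   62. ]] [[  0.9 -54.1   0. ]
 [  0.9 -55.9   0. ]
 [  0.9 -54.9   0. ]]
yaw from wells 0.01623352303162334
front corners [[392.4 336.2  62. ]
 [394.   37.5  62. ]] 298.69747832191285
0.005447132446217658
key [[435.   83.1  67. ]]
shut [[ 614.4  -62.    58. ]
 [ 620.2 -173.    58. ]] [ 617.3 -117.5   58. ] 111.13481591567506 0.0525259895806122
open [[ 543.4 -250.4   58. ]
 [ 548.1 -353.2   58. ]] [ 545.8 -301.8   58. ] 102.82396911601104 0.04576382564356462
chest top [[ 868.1  -23.9   88. ]
 [ 884.1 -363.3   88. ]
 [ 675.4 -370.8   88. ]
 [ 656.1  -33.1   88. ]]
0.04696254874517472 339.7624906439407
0.057102660902419604 338.2301907915803
```

>>> apply_moves:
  commands: [255,236,268,-60,0,0,-21,255,236,268,-60,0,0,-21,255,236,268,-60,0,0,-21,255,236,268,-60,0,0,-21,255,236,268,-60,0,0,-21,255,236,268,-60,0,0,-21,255,236,268,-60,0,0,-21,255,236,268,-100,0,0,-21]

```text
t: 1.1
position: [491.3, -304.2, 115.4]
eef_rot: [1.0, 0.026, 0.002, 0.002]
wrist_force: [0.4, -0.7, -0.9]
width: 13.8
finger_force: 0.0
```

>>> apply_moves:
  commands: [255,0,0,-34,0,0,0,255,0,0,-68,0,0,0,255,0,0,-68,0,0,0,255,12,0,-68,0,0,0,255,24,1,-68,0,0,0,255,32,1,-68,0,0,0,255,40,2,-68,0,0,0,255,48,2,-68,0,0,0]

```text
t: 2.1
position: [538.0, -301.0, 46.0]
eef_rot: [1.0, 0.026, -0.0, -0.0]
wrist_force: [-1.5, 0.8, 1.1]
width: 0.3
finger_force: 0.7
```

Run:
```python
from h import *
s=readout.sense(); print(s["t"],s["position"],s["eef_rot"],s["wrist_force"],s["width"])
cv2.imwrite("pics/t1.png",cv2.resize(cams.snapshot("top")[100:250,330:490,::-1],(640,600),interpolation=2))
c=cams.calibration("wrist");print(c, -c["R"].T@c["t"])
```

```text
2.1 [ 538.00488852 -301.00060903   46.02229653] [ 9.99669004e-01  2.57266954e-02 -1.17314118e-04 -8.24172796e-05] [-1.45454907  0.7772815   1.05298743] 0.2545960180554863
{'K': array([[335.3923119,   0.       , 322.9493243],
       [  0.       , 335.3923119, 237.1131682],
       [  0.       ,   0.       ,   1.       ]]), 'R': array([[ 0.05154485, -0.99866895,  0.00186088],
       [-0.9586713 , -0.04895818,  0.28027208],
       [-0.27980792, -0.01623055, -0.9599188 ]]), 't': array([-328.92487097,  517.65816773,  375.93014553])} [ 618.40664219 -297.04189716  216.38937106]
```

View pics/t1.png

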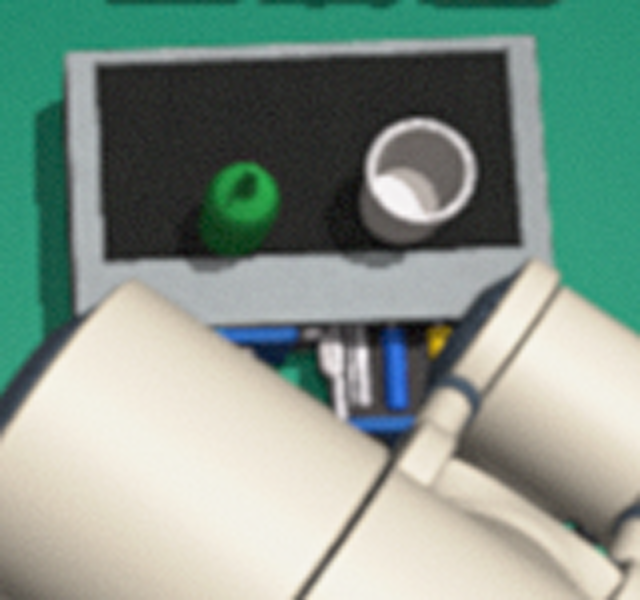

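The drawer is moving with about 1.5 N of contact force. The bottle sits at crop (241,215) and the pot at (420,185), both away from the tool.

>>> apply_moves:
  commands: [255,8,0,0,0,0,0,255,16,1,0,0,0,0,255,24,1,0,0,0,0,255,31,2,0,0,0,0,255,37,2,0,0,0,0,255,42,2,0,0,0,0,255,46,2,0,0,0,0,255,49,3,0,0,0,0]

```text
t: 3.15
position: [586.9, -298.5, 45.9]
eef_rot: [1.0, 0.026, 0.0, 0.0]
wrist_force: [-1.4, -1.0, 0.1]
width: 0.3
finger_force: 0.6
```

>>> apply_moves:
  commands: [255,2,0,0,0,0,0,255,4,0,0,0,0,0,255,6,0,0,0,0,0,255,8,0,0,0,0,0,255,9,0,0,0,0,0,255,10,0,0,0,0,0,255,11,0,0,0,0,0,255,12,0,0,0,0,0]

```text
t: 4.15
position: [598.6, -298.2, 45.9]
eef_rot: [1.0, 0.026, -0.0, -0.0]
wrist_force: [-1.9, 1.3, 0.3]
width: 0.3
finger_force: 0.6
```

>>> apply_moves:
  commands: [255,1,0,0,0,0,0,255,2,0,0,0,0,0,255,3,0,0,0,0,0,255,4,0,0,0,0,0,255,4,0,0,0,0,0]

```text
t: 4.78
position: [602.8, -298.4, 45.9]
eef_rot: [1.0, 0.026, 0.0, 0.0]
wrist_force: [-1.0, 0.8, -0.6]
width: 0.4
finger_force: 0.2
```

>>> apply_moves:
  commands: [255,1,0,0,0,0,0,255,2,0,0,0,0,0,255,3,0,0,0,0,0,255,4,0,0,0,0,0,255,5,0,0,0,0,0,255,5,0,0,0,0,0]

```text
t: 5.52
position: [606.3, -298.1, 45.8]
eef_rot: [1.0, 0.026, -0.001, -0.0]
wrist_force: [-9.9, 0.7, 5.8]
width: 0.1
finger_force: 5.0
```

>>> apply_moves:
  commands: [255,-12,0,0,0,0,0,255,-40,0,20,0,0,0,0,-40,20,80,0,0,10,0,-40,60,80,0,0,20,0,-40,100,80,0,0,30,0,-40,140,80,0,0,40,0,-40,179,80,0,0,50,0,-40,179,80,0,0,60]

```text
t: 6.52
position: [567.2, -116.8, 126.1]
eef_rot: [0.851, 0.526, 0.0, -0.0]
wrist_force: [0.1, 0.0, -0.5]
width: 57.4
finger_force: 0.0
```

>>> apply_moves:
  commands: [0,8,0,0,0,0,10,0,17,0,0,0,0,20,0,17,0,0,0,0,30,0,17,0,0,0,0,30]

```text
t: 7.02
position: [584.4, -119.3, 126.0]
eef_rot: [0.689, 0.725, 0.0, 0.0]
wrist_force: [-0.9, -0.0, -0.2]
width: 90.9
finger_force: 0.0
```

Run:
```python
from h import *
s=readout.sense(); print(s["t"],s["position"],s["eef_rot"],s["wrist_force"],s["width"])
c=cams.calibration("wrist")
a=cams.snapshot("wrist")[:,:,::-1]; b=cams.snapshot("top")[90:250,320:490,::-1]
cv2.imwrite("pics/w2.png",np.hstack([cv2.resize(a,(480,360)),cv2.resize(b,(320,360),interpolation=2)]))
print(w2px("wrist",[[618,-117.5,55],[621,-167,55],[615,-68,55],[644,-119,40]],c)*.75)
```

```text
7.025 [ 584.4181363  -119.33842656  125.95163384] [6.89058607e-01 7.24705585e-01 1.27955293e-04 1.87891497e-04] [-0.91159873 -0.00159269 -0.18452211] 90.86277543982789
[[275.43226738 185.80984987]
 [274.1698231  230.08576145]
 [276.84190862 136.37150907]
 [297.77288489 183.92515138]]
```

View pics/w2.png

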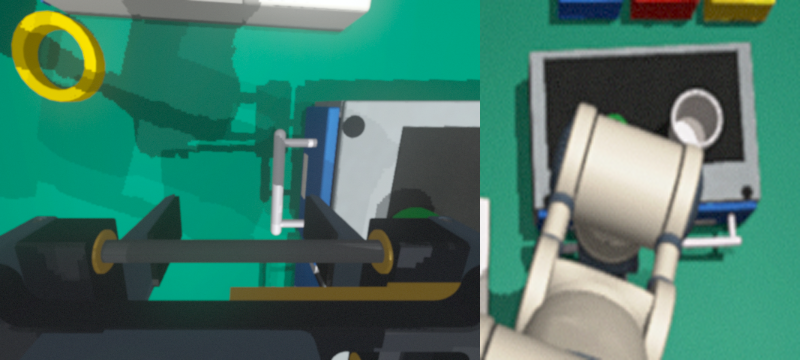

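The bar lies at (278, 132–232), about 2 mm from where I predicted, and both drawers look shut. I'll lower the finger behind the bar and pull.

>>> apply_moves:
  commands: [0,2,0,-40,0,0,0,0,2,0,-70,0,0,0,0,2,0,-86,0,0,0,0,2,0,-86,0,0,0,0,-4,0,-86,0,0,0,0,-9,0,-86,0,0,0,0,-13,0,-86,0,0,0,0,-16,0,-86,0,0,0]

```text
t: 8.12
position: [568.7, -119.4, 40.4]
eef_rot: [0.689, 0.725, 0.0, 0.0]
wrist_force: [1.6, -0.6, 1.8]
width: 91.1
finger_force: 1.1
```

>>> apply_moves:
  commands: [0,-8,0,0,0,0,0,0,-18,0,0,0,0,0,0,-28,-1,0,0,0,0,0,-38,-2,0,0,0,0,0,-48,-2,0,0,0,0,0,-58,-3,0,0,0,0,0,-68,-3,0,0,0,0,0,-78,-4,0,0,0,0]

```text
t: 9.12
position: [489.9, -123.2, 39.9]
eef_rot: [0.689, 0.725, 0.0, -0.0]
wrist_force: [1.7, 1.2, -0.7]
width: 90.7
finger_force: 0.8
```

>>> apply_moves:
  commands: [0,-10,0,0,0,0,0,0,-20,-1,0,0,0,0,0,-30,-1,0,0,0,0,0,-38,-2,0,0,0,0,0,-45,-2,0,0,0,0,0,-50,-2,0,0,0,0,0,-53,-3,0,0,0,0,0,-55,-3,0,0,0,0]

```text
t: 10.12
position: [435.5, -126.3, 39.9]
eef_rot: [0.689, 0.725, 0.0, 0.0]
wrist_force: [0.9, -0.2, 0.2]
width: 91.2
finger_force: 0.7
```

>>> apply_moves:
  commands: [0,6,0,0,0,0,0,0,12,0,0,0,0,0,0,14,0,40,0,0,0,0,14,0,100,0,0,0,0,40,0,160,0,0,0,0,70,-10,190,0,0,0,0,70,-10,190,0,0,0]

```text
t: 11.0
position: [508.8, -137.2, 232.4]
eef_rot: [0.689, 0.725, 0.001, 0.003]
wrist_force: [0.0, 0.1, -1.4]
width: 90.9
finger_force: 0.0
```

Run:
```python
from h import *
s=readout.sense(); print(s["t"],s["position"],s["eef_rot"],s["wrist_force"],s["width"])
c=cams.calibration("wrist"); np.savez("w3.npz",**c)
a=cams.snapshot("wrist")[:,:,::-1]
cv2.imwrite("pics/w3.png",a)
bx=np.array([624.5-5-(579-435)*1.,-124.,0]); print(w2px("wrist",[bx+[0,0,55],bx+[67,-63,44],bx+[67,68,44],bx+[175,-58,44],bx+[175,74,44]],c))
```

```text
11.0 [ 508.82742884 -137.16975815  232.39051656] [0.68860351 0.725132   0.0010909  0.00275731] [ 0.04803875  0.08071561 -1.43817325] 90.93270520509128
[[290.92940625 202.35645448]
 [349.38555987 258.23461378]
 [358.84137387 138.22588865]
 [444.30086052 258.5652088 ]
 [464.13529473 137.80907638]]
```

View pics/w3.png

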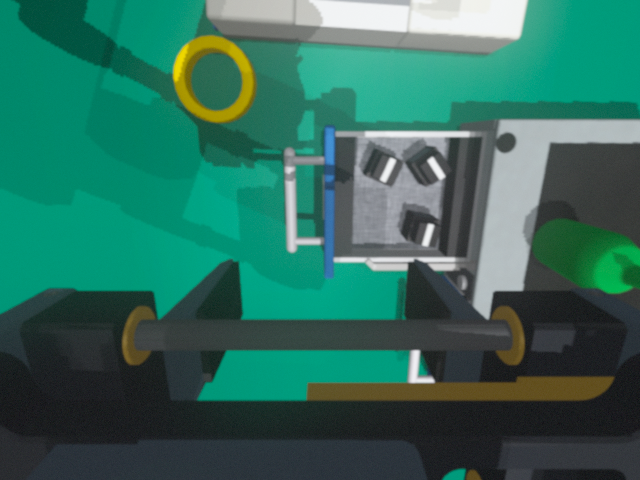

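Three cells stand in the open drawer, with caps near (382,167), (428,166) and (421,229). I'll crop in closer.

Run:
```python
import cv2
im=cv2.imread("pics/w3.png")[125:265,330:490]
cv2.imwrite("pics/w3c.png",cv2.resize(im,(640,560),interpolation=cv2.INTER_CUBIC))
```

```text
(no output)
```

View pics/w3c.png

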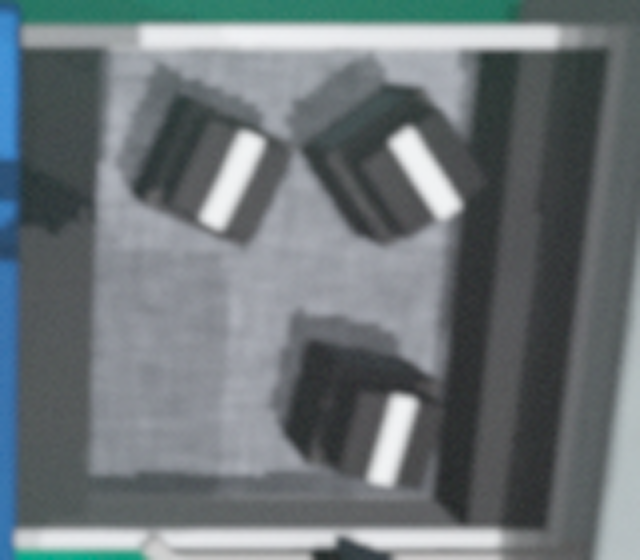

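In the 4x crop the stripes run (257,131)–(210,228) for A, (402,130)–(448,217) for B and (406,393)–(380,486) for C.

```bash
cat >> h.py <<'E'
def tool():
    from scipy.spatial.transform import Rotation as Ro
    s=readout.sense(); M=Ro.from_quat(s["eef_rot"]).as_matrix()
    return s["position"],np.arctan2(M[1,0],M[0,0]),s
E
python3 - <<'E'
from h import *
np.set_printoptions(precision=1,suppress=True)
c=dict(np.load("w3.npz"))
f=lambda p:np.array(p)/4+[330,125]
P={}
for n,p in dict(A=[(257,131),(210,228)],B=[(402,130),(448,217)],C=[(406,393),(380,486)]).items():
    w=px2w("wrist",f(p),62,c); d=w[0]-w[1]; print(n,w.mean(0),"len",np.linalg.norm(d),"stripe yaw deg",np.degrees(np.arctan2(d[1],d[0])))
# checks
print("bar",px2w("wrist",[(290,155),(291,248)],58,c))
print("chest edge", px2w("wrist",[(497,120),(470,300)],88,c))
print("panel", px2w("wrist",[(329,128),(329,275)],82,c))
print(np.degrees(tool()[1]))
E
```

```text
A [572.5 -84.9  62. ] len 26.064421381253034 stripe yaw deg 69.34750427486284
B [620.3 -81.   62. ] len 25.333069580012815 stripe yaw deg 125.36156998379545
C [ 622.  -150.2   62. ] len 26.023050064257387 stripe yaw deg 82.7775168404643
bar [[ 473.6  -75.6   58. ]
 [ 477.1 -173.4   58. ]]
chest edge [[ 659.1  -34.3   88. ]
 [ 666.3 -210.8   88. ]]
panel [[ 510.6  -48.7   82. ]
 [ 518.8 -192.7   82. ]]
92.95695179904878
```

>>> apply_moves:
  commands: [0,-57,11,0,0,0,0,0,-57,11,-60,0,0,0,0,-57,11,-120,0,0,0,0,-57,11,-160,0,0,0,0,-57,11,-190,0,0,0,0,-57,11,-190,0,0,0,0,-64,11,-190,0,0,0,0,-69,11,-190,0,0,0]

```text
t: 12.05
position: [436.3, -125.3, 40.9]
eef_rot: [0.689, 0.725, 0.0, 0.001]
wrist_force: [-0.5, -0.7, 0.1]
width: 91.2
finger_force: 0.0
```

>>> apply_moves:
  commands: [0,-2,0,0,0,0,0,0,-3,0,0,0,0,0,0,-4,0,0,0,0,0,0,-5,0,0,0,0,0,0,-6,0,0,0,0,0]

```text
t: 12.68
position: [430.7, -125.3, 39.9]
eef_rot: [0.689, 0.725, 0.0, 0.0]
wrist_force: [1.5, -0.8, 1.0]
width: 91.0
finger_force: 0.7
```

>>> apply_moves:
  commands: [0,14,0,0,0,0,0,0,14,0,40,0,0,0,0,14,0,100,0,0,0,0,50,-10,140,0,0,0,0,110,-20,140,0,0,0,0,154,-40,140,0,0,0,0,154,-40,140,0,0,0,0,154,-40,140,0,0,0]

```text
t: 13.68
position: [584.3, -164.8, 179.5]
eef_rot: [0.689, 0.725, -0.0, -0.001]
wrist_force: [-0.6, 0.5, -0.7]
width: 91.1
finger_force: 0.0
```

Run:
```python
from h import *
p,y,s=tool(); print(s["t"],p,np.degrees(y))
c=cams.calibration("wrist"); np.savez("w4.npz",**c)
a=cams.snapshot("wrist")[:,:,::-1]; cv2.imwrite("pics/w4full.png",a)
q=w2px("wrist",[[592,-118,62]],c)[0]; print(q)
x0,y0=int(q[0]-80),int(q[1]-80); print(x0,y0)
cv2.imwrite("pics/w4.png",cv2.resize(a[y0:y0+150,x0:x0+200],(800,600),interpolation=cv2.INTER_CUBIC))
```

```text
13.675 [ 584.34819027 -164.80844722  179.46677188] 92.94661505130175
[334.89431646 179.13540646]
254 99
```

View pics/w4.png

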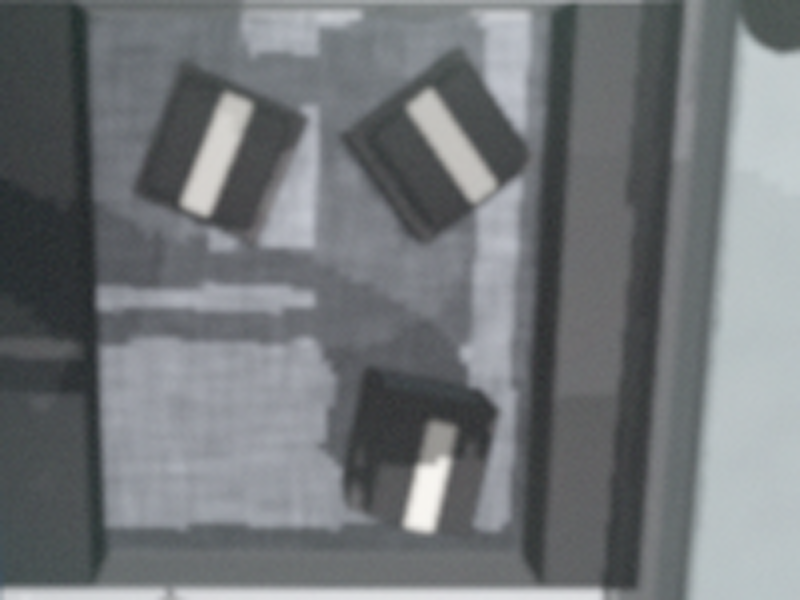

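In this view the stripes run (238,92)–(195,215) for A, (421,92)–(482,198) for B and (440,420)–(420,532) for C.

Run:
```python
from h import *
np.set_printoptions(precision=1,suppress=True)
c=dict(np.load("w4.npz"))
f=lambda p:np.array(p)/4+[254,99]
for n,p in dict(A=[(238,92),(195,215)],B=[(421,92),(482,198)],C=[(440,420),(420,532)]).items():
    w=px2w("wrist",f(p),62,c); d=w[0]-w[1]; print(n,w.mean(0),"len",np.linalg.norm(d),"yaw",np.degrees(np.arctan2(d[1],d[0])))
print("rim", px2w("wrist",f([(720,300)]),88,c),"tray floor",px2w("wrist",f([(92,100),(530,100),(103,530),(520,530)]),14,c))
t=dict(np.load("w3.npz"));print("bottle",px2w("wrist",[(565,225),(627,275)],150,t))
```

```text
A [567.9 -85.3  62. ] len 25.916077294540678 yaw 72.28114870606349
B [616.1 -81.1  62. ] len 24.695802761302986 yaw 125.4879961280406
C [ 617.4 -150.8   62. ] len 25.492848575451298 yaw 84.87314044120365
rim [[ 667.  -107.2   88. ]] tray floor [[ 535.8  -74.4   14. ]
 [ 639.6  -69.1   14. ]
 [ 540.  -180.2   14. ]
 [ 648.1 -174.6   14. ]]
bottle [[ 697.  -112.8  150. ]
 [ 758.6 -151.9  150. ]]
```

>>> apply_moves:
  commands: [120,-16,79,0,0,0,10,120,-16,79,0,0,0,20,120,-16,79,0,0,0,30,120,-16,79,0,0,0,40,120,-16,79,0,0,0,50,120,-16,79,0,0,0,60,140,-16,79,-20,0,0,68,140,-16,79,-60,0,0,68]
  grip_force: 20

```text
t: 14.72
position: [569.0, -86.2, 120.8]
eef_rot: [0.164, 0.986, -0.0, 0.002]
wrist_force: [0.0, 0.5, 0.5]
width: 40.9
finger_force: 0.0
```

>>> apply_moves:
  commands: [140,0,0,-30,0,0,0,140,0,0,-55,0,0,0,140,0,0,-69,0,0,0,140,0,0,-69,0,0,0,200,0,0,-69,0,0,0,230,0,0,-69,0,0,0,230,0,0,-69,0,0,0,230,0,0,-69,0,0,0]

```text
t: 15.72
position: [569.2, -86.3, 51.7]
eef_rot: [0.166, 0.986, -0.0, 0.001]
wrist_force: [-0.5, 0.8, 7.9]
width: 23.9
finger_force: 20.0
```

>>> apply_moves:
  commands: [230,0,0,20,0,0,0,230,-2,-10,50,0,0,-10,230,-4,-25,50,0,0,-20,230,-7,-42,50,0,0,-30,230,-7,-42,50,0,0,-40,230,-7,-42,50,0,0,-50,230,-7,-42,50,0,0,-60,230,-7,-42,40,0,0,-68]

```text
t: 16.73
position: [562.0, -128.4, 91.5]
eef_rot: [0.691, 0.723, 0.0, 0.001]
wrist_force: [-0.1, 0.1, -1.4]
width: 23.8
finger_force: 19.9
```

>>> apply_moves:
  commands: [230,0,0,-20,0,0,0,230,0,0,-33,0,0,0,230,0,0,-39,0,0,0,230,0,0,-40,0,0,0]

```text
t: 17.23
position: [562.0, -128.2, 51.2]
eef_rot: [0.689, 0.725, 0.0, 0.0]
wrist_force: [-0.5, 2.5, 11.1]
width: 23.8
finger_force: 20.0
```

Run:
```python
from h import *
p,y,s=tool(); print(s["t"],p,np.degrees(y),s["wrist_force"],s["width"])
c=cams.calibration("wrist"); np.savez("w5.npz",**c)
a=cams.snapshot("wrist")[:,:,::-1]; cv2.imwrite("pics/w5.png",a)
```

```text
17.225 [ 562.03745013 -128.2113829    51.17787551] 92.94030552144497 [-0.49008607  2.51588702 11.05327998] 23.779900488600653
```

View pics/w5.png

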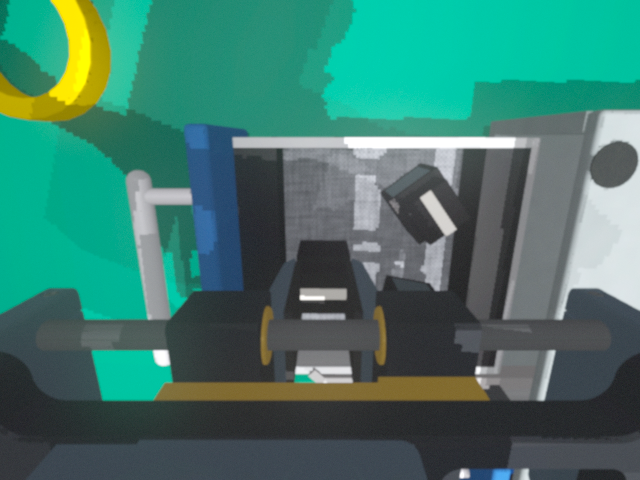

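The cell is held upright with its stripe along x, at (323,295). I'll release it and regrip turned by 90°.

>>> apply_moves:
  commands: [140,0,0,0,0,0,0,140,0,0,0,0,0,0,140,0,0,25,0,0,0,140,0,0,45,0,0,10,140,0,0,45,0,0,20,140,0,0,45,0,0,30,140,0,0,45,0,0,40,140,0,0,45,0,0,50]

```text
t: 18.27
position: [561.6, -128.2, 96.0]
eef_rot: [0.315, 0.949, -0.0, 0.0]
wrist_force: [0.5, -0.5, 0.0]
width: 40.7
finger_force: 0.0
```

>>> apply_moves:
  commands: [140,0,0,0,0,0,10,140,0,0,0,0,0,20,140,0,0,0,0,0,30,140,0,0,0,0,0,40,140,0,0,-25,0,0,40,140,0,0,-43,0,0,40,140,0,0,-43,0,0,40]

```text
t: 19.15
position: [560.8, -128.0, 52.0]
eef_rot: [-0.026, 1.0, 0.0, -0.001]
wrist_force: [-0.2, -0.4, -0.3]
width: 41.2
finger_force: 0.0
```

>>> apply_moves:
  commands: [230,0,0,0,0,0,0,230,0,0,0,0,0,0,230,0,0,0,0,0,0,230,0,0,0,0,0,0]

```text
t: 19.65
position: [562.1, -128.4, 53.6]
eef_rot: [-0.026, 1.0, -0.0, 0.001]
wrist_force: [-0.6, 1.9, 7.0]
width: 24.0
finger_force: 19.9
```

>>> apply_moves:
  commands: [170,0,0,0,0,0,0,170,0,0,5,0,0,0,170,0,0,5,0,0,0,230,0,0,5,0,0,0,230,0,0,5,0,0,0,230,0,0,5,0,0,0,230,0,0,5,0,0,0]

```text
t: 20.52
position: [561.6, -128.2, 57.9]
eef_rot: [-0.026, 1.0, 0.0, -0.0]
wrist_force: [-0.6, 0.6, 2.7]
width: 23.9
finger_force: 20.0
```

>>> apply_moves:
  commands: [170,0,0,0,0,0,0,170,0,0,-3,0,0,0,170,0,0,-4,0,0,0,230,0,0,-4,0,0,0,230,0,0,-4,0,0,0,230,0,0,-4,0,0,0,230,0,0,-4,0,0,0]
  grip_force: 25

```text
t: 21.4
position: [561.6, -128.2, 53.9]
eef_rot: [-0.026, 1.0, -0.0, 0.0]
wrist_force: [-0.1, -0.6, -1.3]
width: 23.7
finger_force: 24.9
```

>>> apply_moves:
  commands: [230,0,0,30,0,0,0,230,0,0,80,0,0,0,230,-20,50,130,0,0,0,230,-30,110,130,0,0,0,230,-33,170,130,0,0,0,230,-35,232,130,0,0,-2,230,-35,232,130,0,0,-2,230,-35,232,130,0,0,-2]

```text
t: 22.4
position: [526.5, 103.8, 183.9]
eef_rot: [-0.009, 1.0, -0.0, -0.0]
wrist_force: [-0.3, 0.1, 0.1]
width: 23.9
finger_force: 24.9
```

Run:
```python
from h import *
p,y,s=tool(); print(s["t"],p,np.degrees(y),s["wrist_force"],s["width"])
c=cams.calibration("wrist"); np.savez("w6.npz",**c)
a=cams.snapshot("wrist")[:,:,::-1]; cv2.imwrite("pics/w6.png",a)
print(w2px("wrist",[[526.7,104,62],[525.8,159,62]],c),w2px("wrist",[p],c))
```

```text
22.4 [526.52440029 103.82697155 183.89101605] -178.98569858498186 [-0.2714907   0.14047634  0.14416095] 23.9485153415677
[[323.71127559 231.0016142 ]
 [384.67058991 231.11366767]] [[323.45936532 288.42788231]]
```

View pics/w6.png

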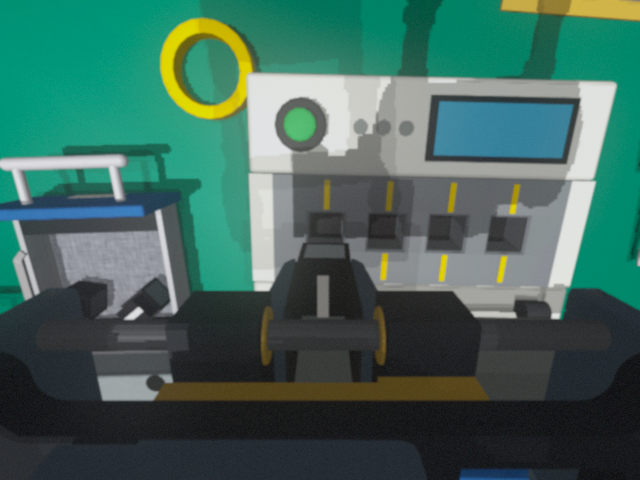

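The cell is held upright with its stripe fore and aft. The well mouths are near (326,225), (386,231), (446,232) and (507,233), within 2 px of prediction. I'll refine that with an enlarged crop.

Run:
```python
import cv2
im=cv2.imread("pics/w6.png")[165:295,330:530]
cv2.imwrite("pics/w6c.png",cv2.resize(im,(800,520),interpolation=cv2.INTER_CUBIC))
```

```text
(no output)
```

View pics/w6c.png

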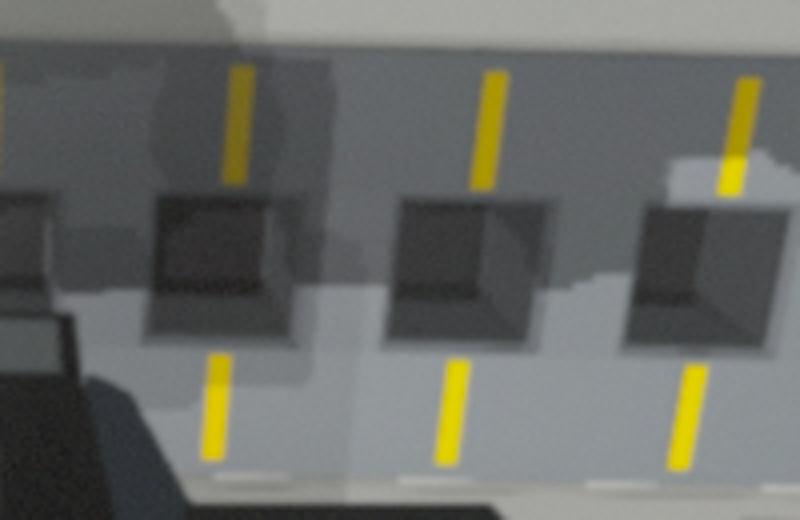

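Run:
```python
from h import *
np.set_printoptions(precision=1,suppress=True)
c=dict(np.load("w6.npz")); f=lambda p:np.array(p)/4+[330,165]
w=px2w("wrist",f([(224,268),(468,274),(706,281)]),62,c);print(w,np.diff(w,axis=0))
L=px2w("wrist",f([(243,66),(213,460),(496,70),(447,465),(749,77),(680,470)]),62,c)
for i in(0,2,4):
    d=L[i+1]-L[i];print(L[i:i+2].mean(0),np.linalg.norm(d),np.degrees(np.arctan2(d[1],d[0])))
```

```text
[[526.6 160.3  62. ]
 [527.  215.5  62. ]
 [527.7 269.5  62. ]] [[ 0.4 55.2  0. ]
 [ 0.7 54.   0. ]]
[527.4 161.1  62. ] 92.225015815687 -0.13412324563276012
[527.4 216.1  62. ] 92.59869150324118 0.13137541800495459
[527.8 271.1  62. ] 92.33271494626341 0.1998173311213835
```

>>> apply_moves:
  commands: [230,0,1.2,-30,0,0,-0.8,230,0,1.2,-60,0,0,-0.8,230,0,1.2,-76,0,0,-0.8,230,0,1.2,-80,0,0,-0.8,230,0,1.2,-84,0,0,-0.8,230,0,1.2,-88,0,0,-0.8,230,0,1.2,-91,0,0,-0.8,230,0,1.2,-92,0,0,-0.8]

```text
t: 23.45
position: [526.6, 105.0, 91.9]
eef_rot: [-0.001, 1.0, -0.0, 0.0]
wrist_force: [0.5, -0.3, -1.0]
width: 23.8
finger_force: 24.9
```

>>> apply_moves:
  commands: [230,0,0,-4,0,0,0,230,0,0,-8,0,0,0,230,0,0,-12,0,0,0,230,0,0,-16,0,0,0,230,0,0,-20,0,0,0,230,0,0,-23,0,0,0,230,0,0,-23,0,0,0]

```text
t: 24.32
position: [526.5, 105.0, 68.7]
eef_rot: [-0.001, 1.0, -0.0, -0.0]
wrist_force: [-0.7, -0.2, -0.8]
width: 23.5
finger_force: 24.9
```

>>> apply_moves:
  commands: [170,0,0,0,0,0,0,130,0,0,0,0,0,0,130,0,0,30,0,0,0,130,0,0,80,0,0,0,130,10,-50,111,0,0,-10,130,30,-110,111,0,0,-20,130,50,-170,111,0,0,-30,130,68,-230,111,0,0,-40]

```text
t: 25.32
position: [594.6, -125.5, 180.3]
eef_rot: [0.344, 0.939, 0.0, 0.0]
wrist_force: [1.8, 0.3, 0.2]
width: 44.8
finger_force: 0.0
```

>>> apply_moves:
  commands: [130,0,-25,0,0,0,-10,130,0,-25,0,0,0,-15,130,0,-25,0,0,0,-15]

```text
t: 25.7
position: [594.0, -148.8, 179.9]
eef_rot: [0.461, 0.888, 0.0, -0.0]
wrist_force: [-0.1, -0.7, 0.4]
width: 44.6
finger_force: 0.0
```

Run:
```python
from h import *
p,y,s=tool(); print(s["t"],p,np.degrees(y))
c=cams.calibration("wrist"); np.savez("w7.npz",**c)
a=cams.snapshot("wrist")[:,:,::-1]; cv2.imwrite("pics/w7.png",a)
b=cams.snapshot("top")[155:290,200:340,::-1]
print(w2px("wrist",[[616,-81,62],[617,-151,62]],c))
cv2.imwrite("pics/w7v.png",np.hstack([cv2.resize(a[60:330,150:510],(520,390),interpolation=2),cv2.resize(b,(280,390),interpolation=2)]))
```

```text
25.7 [ 594.00329517 -148.75240358  179.91625472] 125.13517833753707
[[389.84884167 183.36652438]
 [342.5712811  247.64429224]]
```

View pics/w7v.png

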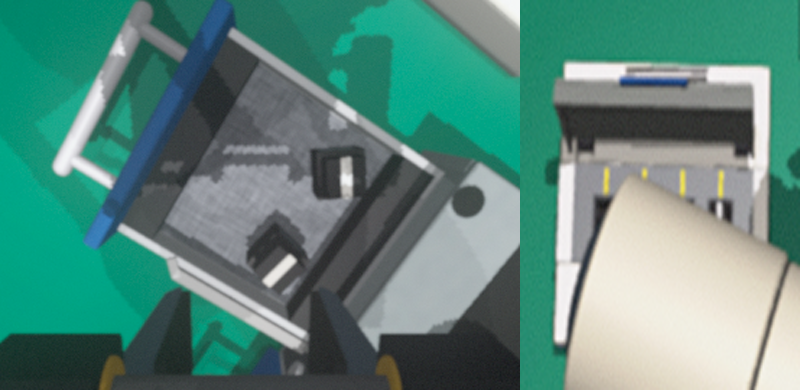

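B is unmoved with its stripe at full-frame (389.6,183.3), C sits at (345,248), and cell A is in well0 at (720,210). I'll grip B next.

>>> apply_moves:
  commands: [154,17.5,74,-30,0,0,0.3,154,17.5,74,-70,0,0,0.3,154,17.5,74,-100,0,0,0.3,154,17.5,74,-126,0,0,0.3,154,17.5,74,-126,0,0,0.3,230,17.5,74,-126,0,0,0.3,230,17.5,74,-126,0,0,0.3,230,17.5,74,-126,0,0,0.3]

```text
t: 26.8
position: [612.2, -74.6, 55.0]
eef_rot: [0.458, 0.889, 0.0, 0.001]
wrist_force: [-1.2, 0.7, 6.9]
width: 23.7
finger_force: 24.8
```

>>> apply_moves:
  commands: [230,0,0,30,0,0,0,230,-5,0,80,0,0,0,230,-20,45,129,0,0,10,230,-45,100,129,0,0,20,230,-70,160,129,0,0,30,230,-85,210,129,0,0,40,230,-92.7,235,129,0,0,50,230,-92.7,235,129,0,0,54.7]

```text
t: 27.8
position: [518.1, 162.4, 183.4]
eef_rot: [-0.005, 1.0, 0.0, 0.0]
wrist_force: [-0.3, -0.6, -1.2]
width: 23.6
finger_force: 24.8
```

>>> apply_moves:
  commands: [230,0,0,0,0,0,0,230,0,0,0,0,0,0]

```text
t: 28.05
position: [519.1, 160.2, 183.1]
eef_rot: [0.0, 1.0, 0.0, 0.0]
wrist_force: [-1.4, 0.0, -1.4]
width: 23.7
finger_force: 24.8
```

Run:
```python
from h import *
p,y,s=tool(); print(s["t"],p,np.degrees(y),s["wrist_force"],s["width"])
c=cams.calibration("wrist"); np.savez("w8.npz",**c)
a=cams.snapshot("wrist"); cv2.imwrite("pics/w8.png",a[:,:,::-1])
g=a.min(2); 
n,l,st,ce=cv2.connectedComponentsWithStats((g>110).astype(np.uint8)[200:330,150:480])
for i in range(1,n):
    if st[i][4]>20:
        pts=np.argwhere(l==i)[:,::-1].astype(np.float32); print(st[i],ce[i]+[150,200],cv2.minAreaRect(pts)[1:])
print("cap top pred",w2px("wrist",[p+[7.5,0,8-0]],c))
```

```text
28.05 [519.0641858  160.20349593 183.09978625] 179.99286843198624 [-1.3674401   0.01919551 -1.41816014] 23.7298175782763
[  34    0  120   91 7541] [234.2461212  242.87548071] ((90.0, 119.0), 90.0)
[294  18  15   3  37] [451.56756757 219.16216216] ((2.0, 14.0), 90.0)
[ 194   32  136   71 4694] [426.22454197 268.39497231] ((70.0, 135.0), 90.0)
[168  87  10  31 279] [322.89605735 301.84946237] ((30.0, 9.0), 90.0)
cap top pred [[323.43914092 307.62016986]]
```

Run:
```python
from h import *
c=dict(np.load("w8.npz")); p=np.array([519.06,160.2,183.1])
for dx in(5.5,7.5,9.5): print(dx,w2px("wrist",[p+[dx-12,0,8]],c))
c=dict(np.load("w6.npz")); p=np.array([526.5,103.83,183.9]); print("A",w2px("wrist",[p+[.4-12,0,8]],c))
a=cv2.imread("pics/w6.png").min(2); print(a[262:300:2,323])
```

```text
5.5 [[323.44027255 283.59018291]]
7.5 [[323.43916016 287.08731985]]
9.5 [[323.43805481 290.56236031]]
A [[323.86330138 274.52040436]]
[ 41  40  36  43  40  35  52 107 119 118 117 117 117 119 115 117 117 118
 115]
```

>>> apply_moves:
  commands: [230,0.3,0.1,-30,0,0,0,230,0.3,0.1,-60,0,0,0,230,0.3,0.1,-74,0,0,0,230,0.3,0.1,-79,0,0,0,230,0.3,0.1,-83,0,0,0,230,0.3,0.1,-87,0,0,0,230,0.3,0.1,-90,0,0,0,230,0.3,0.1,-91,0,0,0]

```text
t: 29.1
position: [519.3, 160.7, 91.9]
eef_rot: [-0.001, 1.0, 0.0, 0.0]
wrist_force: [-0.4, 1.6, 0.0]
width: 23.6
finger_force: 24.8
```

>>> apply_moves:
  commands: [230,0,0,-3,0,0,0,230,0,0,-6,0,0,0]

```text
t: 29.35
position: [519.3, 160.7, 85.8]
eef_rot: [-0.001, 1.0, 0.0, 0.0]
wrist_force: [0.4, 0.8, 0.8]
width: 23.4
finger_force: 24.8
```

Inserting cleanly; lower the rest, release, and rise towards C with ψ≈175.

>>> apply_moves:
  commands: [230,0,0,-4,0,0,0,230,0,0,-8,0,0,0,230,0,0,-12,0,0,0,230,0,0,-15,0,0,0,230,0,0,-16.5,0,0,0,230,0,0,-16.5,0,0,0]

```text
t: 30.1
position: [519.2, 160.6, 69.3]
eef_rot: [-0.001, 1.0, -0.0, -0.0]
wrist_force: [0.1, 1.5, -1.2]
width: 23.6
finger_force: 24.8
```

>>> apply_moves:
  commands: [180,0,0,0,0,0,0,150,0,0,0,0,0,0,150,0,0,10,0,0,0,150,0,0,40,0,0,0,150,0,0,90,0,0,0,150,20,-60,111,0,0,-10,150,40,-120,111,0,0,-20,150,60,-180,111,0,0,-30]

```text
t: 31.1
position: [578.2, -16.0, 181.8]
eef_rot: [0.26, 0.966, 0.0, 0.001]
wrist_force: [0.6, 2.1, 0.6]
width: 37.9
finger_force: 0.0
```

>>> apply_moves:
  commands: [130,5,-60,0,0,0,-10,130,15,-125,0,0,0,-20,130,15,-130,0,0,0,-25,130,15,-130,0,0,0,-25]

```text
t: 31.6
position: [592.4, -145.1, 180.9]
eef_rot: [0.461, 0.887, 0.0, 0.0]
wrist_force: [-0.0, 1.4, -0.1]
width: 44.7
finger_force: 0.0
```

Run:
```python
from h import *
np.set_printoptions(precision=1,suppress=True)
p,y,s=tool(); print(s["t"],p,np.degrees(y))
c=cams.calibration("wrist"); np.savez("w9.npz",**c)
a=cams.snapshot("wrist"); cv2.imwrite("pics/w9.png",a[:,:,::-1])
q=w2px("wrist",[[617.4,-150.8,62]],c)[0]; print("pred",q)
q=q.astype(int); x0,y0=q[0]-60,q[1]-60
g=a.min(2); n,l,st,ce=cv2.connectedComponentsWithStats((g>120).astype(np.uint8)[y0:y0+120,x0:x0+120])
for i in range(1,n):
    if 40<st[i][4]<1500:
        pts=np.argwhere(l==i)[:,::-1].astype(np.float32)+[x0,y0]; r=cv2.minAreaRect(pts.astype(np.float32)); 
        b=cv2.boxPoints(r); w=px2w("wrist",b,62,c); e=[w[1]-w[0],w[2]-w[1]]; e=max(e,key=np.linalg.norm)
        print(st[i][4],r,px2w("wrist",[r[0]],62,c),np.linalg.norm(e),np.degrees(np.arctan2(e[1],e[0]))%180)
cv2.imwrite("pics/w9b.png",cams.snapshot("top")[:,:,::-1])
```

```text
31.6 [ 592.4 -145.1  180.9] 125.07639952972475
pred [342.  251.4]
231 ((342.0, 250.5), (7.77817440032959, 27.577163696289062), 45.0) [[ 616.8 -150.1   62. ]] 25.498557206308693 81.95749789540001
1440 ((319.09844970703125, 276.4740905761719), (94.79975128173828, 16.26783561706543), 30.25643539428711) [[ 614.4 -183.    62. ]] 89.3424165661326 3.0737510122022416
```

>>> apply_moves:
  commands: [145,24.6,-5.4,0,0,0,10,145,24.6,-5.4,0,0,0,20,145,24.6,-5.4,0,0,0,30,145,24.6,-5.4,-20,0,0,40,145,24.6,-5.4,-50,0,0,48,145,24.6,-5.4,-90,0,0,48,145,24.6,-5.4,-115,0,0,48,145,24.6,-5.4,-127,0,0,48]

```text
t: 32.7
position: [616.6, -148.3, 52.4]
eef_rot: [0.058, 0.998, 0.0, -0.001]
wrist_force: [0.4, -0.2, 0.4]
width: 39.6
finger_force: 0.0
```

>>> apply_moves:
  commands: [145,0,0,0,0,0,0,230,0,0,0,0,0,0,230,0,0,0,0,0,0,230,0,0,0,0,0,0,230,0,0,0,0,0,0]

```text
t: 33.33
position: [617.8, -149.8, 54.4]
eef_rot: [0.06, 0.998, -0.0, 0.001]
wrist_force: [-0.6, 2.0, 7.9]
width: 23.5
finger_force: 25.0
```

>>> apply_moves:
  commands: [230,0,0,25,0,0,0,230,-10,5,50,0,0,-10,230,-30,15,50,0,0,-20,230,-50,30,50,0,0,-30,230,-50,30,50,0,0,-40,230,-50,30,50,0,0,-50,230,-50,30,50,0,0,-60,230,-50,30,50,0,0,-70]

```text
t: 34.33
position: [567.1, -119.7, 103.7]
eef_rot: [0.624, 0.782, 0.0, 0.0]
wrist_force: [0.4, 0.5, -1.6]
width: 23.6
finger_force: 25.0
```

>>> apply_moves:
  commands: [230,0,0,-15,0,0,-10,230,0,0,-35,0,0,-10,230,0,0,-45,0,0,-10,230,0,0,-50,0,0,-10,230,0,0,-50,0,0,-10]

```text
t: 34.95
position: [567.6, -119.8, 53.9]
eef_rot: [0.687, 0.726, 0.0, 0.0]
wrist_force: [-0.1, 0.7, -0.5]
width: 23.6
finger_force: 25.0
```

>>> apply_moves:
  commands: [140,0,0,0,0,0,0,140,0,0,0,0,0,0,140,0,0,25,0,0,0,140,0,0,45,0,0,10,140,0,0,45,0,0,20,140,0,0,45,0,0,30,140,0,0,45,0,0,40,140,0,0,45,0,0,50]

```text
t: 35.95
position: [567.1, -119.6, 98.5]
eef_rot: [0.313, 0.95, -0.0, 0.0]
wrist_force: [-0.3, -0.2, -0.1]
width: 40.9
finger_force: 0.0
```

>>> apply_moves:
  commands: [150,0,0,0,0,0,10,150,0,0,0,0,0,20,150,0,0,0,0,0,30,150,0,0,0,0,0,40,150,0,0,-25,0,0,40,150,0,0,-43,0,0,40,150,0,0,-44,0,0,40,150,0,0,-44,0,0,40]

```text
t: 36.95
position: [567.4, -119.7, 55.0]
eef_rot: [-0.027, 1.0, -0.0, 0.0]
wrist_force: [-0.6, -0.5, 0.2]
width: 37.8
finger_force: 0.0
```

>>> apply_moves:
  commands: [230,0,0,0,0,0,0,230,0,0,0,0,0,0,230,0,0,0,0,0,0,230,0,0,0,0,0,0,230,0,0,0,0,0,0]

```text
t: 37.58
position: [567.5, -119.7, 55.0]
eef_rot: [-0.027, 1.0, -0.0, 0.0]
wrist_force: [-0.4, 1.0, 6.7]
width: 23.4
finger_force: 25.0
```

>>> apply_moves:
  commands: [230,0,0,30,0,0,0,230,0,0,80,0,0,0,230,-10,60,129,0,0,0,230,-20,120,129,0,0,0,230,-30,180,129,0,0,0,230,-35,240,129,0,0,-2,230,-40,300,129,0,0,-2.8,230,-40.5,335,129,0,0,-2.8]

```text
t: 38.58
position: [525.8, 218.0, 183.6]
eef_rot: [-0.004, 1.0, 0.0, 0.0]
wrist_force: [0.7, -0.1, -1.0]
width: 23.7
finger_force: 25.0
```

>>> apply_moves:
  commands: [230,0,0,0,0,0,0,230,0,0,0,0,0,0]

```text
t: 38.83
position: [526.4, 215.0, 183.3]
eef_rot: [-0.003, 1.0, -0.0, -0.0]
wrist_force: [-0.2, -0.3, -0.7]
width: 23.4
finger_force: 25.0
```

Run:
```python
from h import *
np.set_printoptions(precision=2,suppress=True)
p,y,s=tool(); print(s["t"],p,np.degrees(y),s["wrist_force"],s["width"])
c=cams.calibration("wrist"); np.savez("w10.npz",**c)
a=cams.snapshot("wrist"); cv2.imwrite("pics/w10.png",a[:,:,::-1])
print(w2px("wrist",[p+[d-12,0,8] for d in(-2,0,2)],c)[:,1], a.min(2)[262:300,323])
```

```text
38.825 [526.45 214.97 183.33] -179.6410327837151 [-0.15 -0.32 -0.66] 23.44922248256032
[270.26 273.84 277.4 ] [ 23  23  27  28  33  28  22  26  24  27  47  80 102 111 110 110 112 110
 110 108 108 112 110 109 109 110 109 110 113 112 110 110 111 110 110 112
 111 109]
```

>>> apply_moves:
  commands: [230,0.7,0.4,-30,0,0,0,230,0.7,0.4,-60,0,0,0,230,0.7,0.4,-74,0,0,0,230,0.7,0.4,-79,0,0,0,230,0.7,0.4,-83,0,0,0,230,0.7,0.4,-87,0,0,0,230,0.7,0.4,-90,0,0,0,230,0.7,0.4,-92,0,0,0]

```text
t: 39.88
position: [527.3, 215.9, 91.4]
eef_rot: [-0.003, 1.0, 0.0, 0.0]
wrist_force: [0.5, -0.9, -0.2]
width: 23.5
finger_force: 25.0
```

>>> apply_moves:
  commands: [230,0,0,-4,0,0,0,230,0,0,-8,0,0,0,230,0,0,-8,0,0,0]

```text
t: 40.25
position: [527.1, 215.7, 83.0]
eef_rot: [-0.003, 1.0, -0.0, -0.0]
wrist_force: [-0.8, -0.9, -0.5]
width: 23.5
finger_force: 25.0
```

>>> apply_moves:
  commands: [230,0,0,-4,0,0,0,230,0,0,-8,0,0,0,230,0,0,-12,0,0,0,230,0,0,-14.4,0,0,0,230,0,0,-14.4,0,0,0,190,0,0,-14.4,0,0,0,160,0,0,-14.4,0,0,0,160,0,0,-8,0,0,0]

```text
t: 41.25
position: [527.0, 215.7, 75.3]
eef_rot: [-0.003, 1.0, -0.0, -0.0]
wrist_force: [-0.2, -0.3, 0.1]
width: 33.9
finger_force: 0.0
```

>>> apply_moves:
  commands: [160,0,0,30,0,0,0,160,0,0,80,0,0,0,160,0,-50,115,0,0,0,160,0,-100,115,0,0,0,160,0,-150,115,0,0,0,160,0,-150,115,0,0,0,160,0,-150,115,0,0,0]

```text
t: 42.12
position: [527.4, 66.0, 190.7]
eef_rot: [-0.003, 1.0, 0.0, 0.0]
wrist_force: [0.1, 0.7, 0.2]
width: 33.7
finger_force: 0.0
```

Run:
```python
from h import *
np.set_printoptions(precision=1,suppress=True)
p,y,s=tool(); print(s["t"],p,np.degrees(y))
c=cams.calibration("wrist"); np.savez("w11.npz",**c)
a=cams.snapshot("wrist"); cv2.imwrite("pics/w11.png",a[:,:,::-1])
b=cams.snapshot("top")[:,:,::-1]; cv2.imwrite("pics/t11.png",b)
for Y in(105.2,160.3,215.4):
  q=w2px("wrist",[[527,Y,76]],c)[0].astype(int); x0,y0=q[0]-32,q[1]-32
  g=a.min(2)[y0:y0+64,x0:x0+64]; n,l,st,ce=cv2.connectedComponentsWithStats((g>100).astype(np.uint8))
  for i in range(1,n):
    if 40<st[i][4]<500:
        pts=np.argwhere(l==i)[:,::-1].astype(np.float32)+[x0,y0]; r=cv2.minAreaRect(pts.astype(np.float32)); bb=cv2.boxPoints(r)
        w=px2w("wrist",bb,76,c); e=max([w[1]-w[0],w[2]-w[1]],key=np.linalg.norm)
        print(Y,q,r,px2w("wrist",[r[0]],76,c),np.linalg.norm(e),np.degrees(np.arctan2(e[1],e[0]))%180)
v=np.hstack([cv2.resize(a[100:340,220:580,::-1],(480,320),interpolation=2),cv2.resize(b[155:295,200:340],(320,320),interpolation=2)])
cv2.imwrite("pics/v11.png",v)
```

```text
42.125 [527.4  66.  190.7] -179.70020163835628
160.3 [430 233] ((417.5, 204.5), (7.0, 15.0), 90.0) [[501.6 146.7  76. ]] 12.861871738127416 90.31498840870195
```

View pics/v11.png

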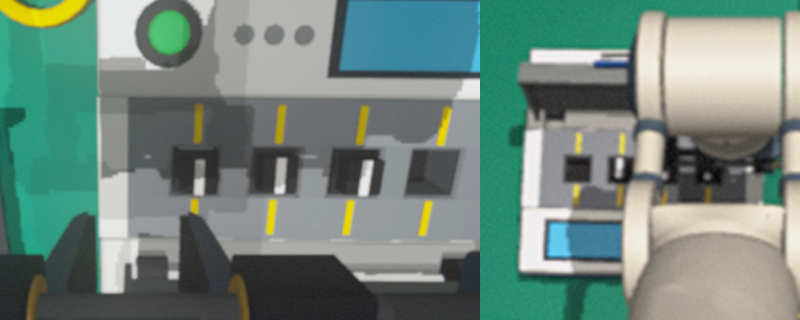

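All three cells stand in wells 0–2 (view stripes at (199,177), (280,175), (366,178)), parallel to the yellow lines, and well3 is empty. Next I'll go up and over, behind the lid, with the fingers closed.

Run:
```python
from h import *
c=dict(np.load("w11.npz"))
for Y in(105.2,160.3,215.4): print(w2px("wrist",[[527,Y,76],[527,Y,84]],c))
print("seen",[(220+u/1.333,100+v/1.333) for u,v in[(199,177),(280,175),(366,178)]])
```

```text
[[367.97913562 232.7163663 ]
 [369.16659782 235.20845763]]
[[430.47874213 233.05603118]
 [433.3328263  235.55713577]]
[[492.97617976 233.39568428]
 [497.4967687  235.9058015 ]]
seen [(369.2873218304576, 232.78319579894975), (430.05251312828204, 231.2828207051763), (494.56864216054015, 233.53338334583646)]
```

>>> apply_moves:
  commands: [255,0,0,50,0,0,0,255,0,0,95,0,0,0,255,55,30,95,0,0,0,255,110,60,95,0,0,0,255,163,100,95,0,0,0,255,163,122,95,0,0,0,255,163,122,95,0,0,0,255,163,122,60,0,0,0]

```text
t: 43.22
position: [690.8, 188.5, 252.8]
eef_rot: [-0.004, 1.0, 0.0, 0.002]
wrist_force: [0.2, -0.2, -0.0]
width: 0.2
finger_force: 0.0
```

>>> apply_moves:
  commands: [255,0,0,-40,0,0,0,255,0,0,-67,0,0,0,255,0,0,-67,0,0,0,255,-12,0,-67,0,0,0,255,-24,0,-67,0,0,0,255,-34,0,-67,0,0,0,255,-42,0,-67,0,0,0,255,-48,0,-67,0,0,0]

```text
t: 44.22
position: [642.2, 187.9, 183.9]
eef_rot: [-0.003, 1.0, 0.0, 0.001]
wrist_force: [3.3, 0.3, 1.2]
width: 0.4
finger_force: 1.2
```

>>> apply_moves:
  commands: [255,-8,0,0,0,0,0,255,-16,0,0,0,0,0,255,-24,0,0,0,0,0,255,-32,0,0,0,0,0,255,-41,0,-1,0,0,0,255,-50,0,-2,0,0,0,255,-60,0,-5,0,0,0,255,-69,0,-8,0,0,0]

```text
t: 45.22
position: [572.5, 187.8, 175.1]
eef_rot: [-0.003, 1.0, -0.0, -0.0]
wrist_force: [1.7, -0.0, 0.9]
width: 0.4
finger_force: 0.8
```

>>> apply_moves:
  commands: [255,-9,0,-4,0,0,0,255,-17,0,-9,0,0,0,255,-25,0,-15,0,0,0,255,-32,0,-22,0,0,0,255,-38,0,-29,0,0,0,255,-43,0,-36,0,0,0,255,-47,0,-42,0,0,0,255,-50,0,-48,0,0,0]

```text
t: 46.22
position: [523.1, 187.8, 127.0]
eef_rot: [-0.003, 1.0, -0.0, -0.0]
wrist_force: [0.2, 0.3, 0.5]
width: 0.7
finger_force: 0.4
```

>>> apply_moves:
  commands: [255,-2,0,-4,0,0,0,255,-4,0,-8,0,0,0,255,-5,0,-12,0,0,0,255,-6,0,-16,0,0,0,255,-7,0,-20,0,0,0,255,-8,0,-23,0,0,0,255,-8,0,-26,0,0,0,255,-9,0,-28,0,0,0]

```text
t: 47.22
position: [514.4, 187.8, 99.2]
eef_rot: [-0.003, 1.0, 0.0, 0.0]
wrist_force: [0.5, 0.9, -0.1]
width: 0.4
finger_force: 0.3
```

>>> apply_moves:
  commands: [255,0,0,-2,0,0,0,255,0,0,-4,0,0,0,255,0,0,-5,0,0,0,255,-1,0,-6,0,0,0,255,-1,0,-7,0,0,0,255,-1,0,-8,0,0,0,255,-1,0,-9,0,0,0]

```text
t: 48.1
position: [513.3, 187.8, 90.3]
eef_rot: [-0.003, 1.0, 0.0, -0.0]
wrist_force: [-1.4, 0.2, 0.3]
width: 0.3
finger_force: 0.3
```

>>> apply_moves:
  commands: [255,0,0,-1,0,0,0,255,0,0,-2,0,0,0,255,0,0,-2,0,0,0]

```text
t: 48.48
position: [513.3, 187.8, 90.0]
eef_rot: [-0.003, 1.0, 0.0, 0.0]
wrist_force: [-11.1, -2.7, 35.6]
width: 0.7
finger_force: 18.0
```

Run:
```python
from h import *
p,y,s=tool(); print(s["t"],p,s["wrist_force"])
a=cams.snapshot("scene")[:,:,::-1]; cv2.imwrite("pics/s12.png",a)
w=cams.snapshot("wrist")[:,:,::-1]; cv2.imwrite("pics/w12.png",w)
cv2.imwrite("pics/v12.png",np.hstack([cv2.resize(a[170:320,310:490],(480,400),interpolation=2),cv2.resize(w,(320,240))[:240].copy() if 0 else cv2.resize(w,(320,400))]))
```

```text
48.475 [513.32748555 187.76970594  90.03169376] [-11.09428551  -2.69450416  35.63405921]
```

View pics/v12.png

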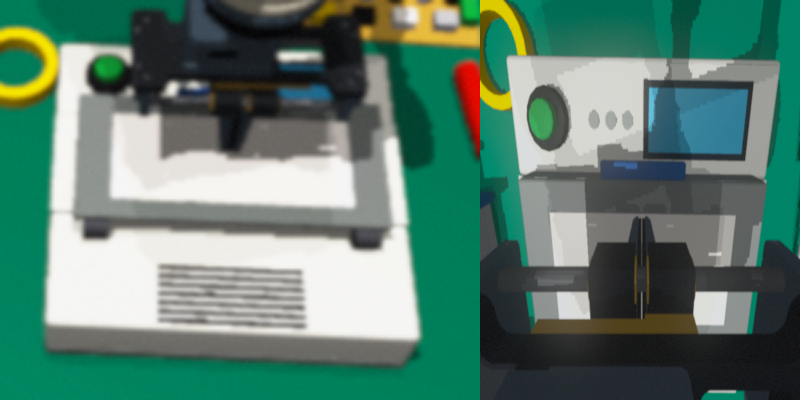

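The lid is down flat (top at 90 mm, firm contact). I'll lift off and locate the key by image code.

>>> apply_moves:
  commands: [255,0,0,10,0,0,0,255,0,0,40,0,0,0,255,0,0,60,0,0,0]

```text
t: 48.95
position: [513.6, 187.8, 149.6]
eef_rot: [-0.003, 1.0, 0.0, 0.0]
wrist_force: [0.4, -0.3, -0.9]
width: 0.5
finger_force: 0.0
```

Run:
```python
from h import *
np.set_printoptions(precision=1,suppress=True)
from scipy.optimize import least_squares
obs=[]
for f,c in(("w6",dict(np.load("w6.npz"))),("w8",dict(np.load("w8.npz"))),("w10",dict(np.load("w10.npz"))),("w11",dict(np.load("w11.npz"))),("top0",cams.calibration("top"))):
    a=cv2.imread(f"pics/{f}.png").astype(int); b,g,r=a[...,0],a[...,1],a[...,2]
    m=((g>90)&(g-b>60)&(g-r>60)).astype(np.uint8)
    q=w2px("top" if f=="top0" else "w",[[435,83,68]],c)[0]
    n,l,st,ce=cv2.connectedComponentsWithStats(m)
    i=min(range(1,n),key=lambda i:np.linalg.norm(ce[i]-q)+(1e3 if st[i][4]<30 else 0)); print(f,q,ce[i],st[i]); obs.append((c,ce[i]))
r=least_squares(lambda X:np.concatenate([w2px("x",[X],c)[0]-u for c,u in obs]),[435,83,68]); print(r.x,r.fun)
for c,u in obs: print(px2w("x",[u],70,c))
print(readout.sense()["position"],readout.sense()["wrist_force"])
```

```text
w6 [299.8 123.1] [299.3 124.1] [284 109  31  32 770]
w8 [228.6 133.1] [225.  134.4] [211 119  30  32 745]
w10 [160.9 122.6] [153.1 123.6] [138 108  31  32 762]
w11 [344.7 122.9] [346.3 123.9] [332 108  30  33 745]
top0 [306.7 261.4] [306.3 260.3] [302 256   9   9  65]
[436.3  83.6  82. ] [ 0.  -0.1 -0.5  0.2  0.3 -0.1  0.2 -0.1  0.1 -0. ]
[[435.9  82.7  70. ]]
[[436.   80.6  70. ]]
[[435.9  77.6  70. ]]
[[435.9  84.2  70. ]]
[[437.6  84.3  70. ]]
[513.6 187.8 149.6] [ 0.4 -0.3 -0.9]
```

>>> apply_moves:
  commands: [255,-40,-50,0,0,0,0,255,-77.4,-104,0,0,0,0,255,-77.4,-104,-20,0,0,0,255,-77.4,-104,-50,0,0,0,255,-77.4,-104,-57,0,0,0,255,-77.4,-104,-62,0,0,0,255,-77.4,-104,-64,0,0,0,255,-77.4,-104,-66,0,0,0]

```text
t: 49.95
position: [436.3, 83.9, 82.8]
eef_rot: [-0.003, 1.0, 0.0, 0.0]
wrist_force: [0.6, 0.1, 1.5]
width: 0.2
finger_force: 0.6
```

>>> apply_moves:
  commands: [255,0,0,-1,0,0,0,255,0,0,-2,0,0,0,255,0,0,-3,0,0,0]

```text
t: 50.32
position: [436.3, 83.9, 79.6]
eef_rot: [-0.003, 1.0, 0.0, 0.0]
wrist_force: [0.2, 2.2, 2.3]
width: 0.5
finger_force: 1.5
```

>>> apply_moves:
  commands: [255,0,0,-1,0,0,0,255,0,0,-2,0,0,0,255,0,0,-2,0,0,0]

```text
t: 50.7
position: [436.3, 83.9, 78.0]
eef_rot: [-0.003, 1.0, 0.0, 0.001]
wrist_force: [-0.5, 2.1, 19.8]
width: 0.3
finger_force: 9.8
```

>>> apply_moves:
  commands: [255,0,0,-0.5,0,0,0,255,0,0,-1,0,0,0,255,0,0,-1,0,0,0]

```text
t: 51.08
position: [436.4, 83.9, 77.6]
eef_rot: [-0.003, 1.0, 0.0, 0.001]
wrist_force: [-5.1, 1.2, 38.6]
width: 0.4
finger_force: 19.7
```

>>> apply_moves:
  commands: [255,0,0,10,0,0,0,255,0,0,50,0,0,0,255,-5,-50,50,0,0,0,255,-10,-105,50,0,0,0,255,-14,-165,50,0,0,0,255,-14,-209,50,0,0,3,255,-14,-209,50,0,0,3,255,-14,-209,10,0,0,3]

```text
t: 52.08
position: [423.1, -126.0, 87.3]
eef_rot: [-0.028, 1.0, -0.001, 0.002]
wrist_force: [1.1, 0.1, -1.2]
width: 0.7
finger_force: 0.0
```

>>> apply_moves:
  commands: [255,0,0,-25,0,0,0,255,0,0,-38,0,0,0,255,0,0,-38,0,0,0,255,10,0,-38,0,0,0,255,18,0,-38,0,0,0,255,24,0,-38,0,0,0,255,30,1,-38,0,0,0,255,38,1,-38,0,0,0]

```text
t: 53.08
position: [460.0, -124.0, 48.4]
eef_rot: [-0.029, 1.0, 0.0, -0.0]
wrist_force: [-2.1, 0.7, 0.7]
width: 0.2
finger_force: 0.8
```

>>> apply_moves:
  commands: [255,10,0,0,0,0,0,255,21,1,0,0,0,0,255,32,1,0,0,0,0,255,43,2,0,0,0,0,255,54,2,0,0,0,0,255,64,3,0,0,0,0,255,73,3,0,0,0,0,255,82,4,0,0,0,0]

```text
t: 54.08
position: [542.5, -120.3, 48.4]
eef_rot: [-0.029, 1.0, -0.0, 0.0]
wrist_force: [-1.3, -2.1, -0.1]
width: 0.4
finger_force: 0.8
```

>>> apply_moves:
  commands: [255,9,0,0,0,0,0,255,17,1,0,0,0,0,255,24,1,0,0,0,0,255,30,1,0,0,0,0,255,35,2,0,0,0,0,255,39,2,0,0,0,0,255,42,2,0,0,0,0,255,45,2,0,0,0,0]

```text
t: 55.08
position: [587.0, -118.1, 48.4]
eef_rot: [-0.029, 1.0, 0.0, -0.0]
wrist_force: [-1.4, 1.0, -0.2]
width: 0.6
finger_force: 0.6
```

>>> apply_moves:
  commands: [255,2,0,0,0,0,0,255,4,0,0,0,0,0,255,5,0,0,0,0,0,255,6,0,0,0,0,0,255,7,0,0,0,0,0,255,8,0,0,0,0,0,255,8,0,0,0,0,0]

```text
t: 55.95
position: [595.1, -118.3, 48.5]
eef_rot: [-0.029, 1.0, -0.0, 0.0]
wrist_force: [-0.6, 0.8, -0.6]
width: 0.7
finger_force: 0.3
```

>>> apply_moves:
  commands: [255,1,0,0,0,0,0,255,2,0,0,0,0,0,255,3,0,0,0,0,0,255,3,0,0,0,0,0]

```text
t: 56.45
position: [597.2, -118.1, 48.3]
eef_rot: [-0.029, 1.0, 0.0, -0.001]
wrist_force: [-5.9, 0.6, 3.1]
width: 0.1
finger_force: 2.8
```

>>> apply_moves:
  commands: [255,1,0,0,0,0,0,255,1,0,0,0,0,0]

```text
t: 56.7
position: [597.3, -118.1, 48.3]
eef_rot: [-0.029, 1.0, 0.0, -0.002]
wrist_force: [-9.9, -0.3, 7.1]
width: 0.6
finger_force: 5.3
```

>>> apply_moves:
  commands: [255,-10,0,0,0,0,0,255,-40,0,0,0,0,0,255,-60,0,40,0,0,0,255,-100,-30,100,0,0,0,255,-140,-80,160,0,0,0,255,-160,-140,180,0,0,0,255,-170,-200,180,0,0,0,255,-180,-260,180,0,0,0]

```text
t: 57.7
position: [424.8, -348.3, 227.5]
eef_rot: [-0.029, 1.0, -0.001, 0.001]
wrist_force: [1.8, -0.2, 0.2]
width: 0.3
finger_force: 0.0
```

>>> apply_moves:
  commands: [255,-40,-60,0,0,0,0,255,-80,-120,0,0,0,0,255,-110,-170,0,0,0,0,255,-110,-170,0,0,0,0,255,-110,-170,0,0,0,0]

```text
t: 58.32
position: [315.0, -516.5, 225.8]
eef_rot: [-0.028, 1.0, 0.0, 0.0]
wrist_force: [0.4, 0.3, -0.0]
width: 0.5
finger_force: 0.0
```

Run:
```python
from h import *
np.set_printoptions(precision=1,suppress=True)
p,y,s=tool(); print(s["t"],p,s["wrist_force"])
b=cams.snapshot("top"); cv2.imwrite("pics/t13.png",b[:,:,::-1])
a0=cv2.imread("pics/top0.png")[:,:,::-1]
d=np.abs(b.astype(int)-a0).max(2)>45
for n,(y0,y1,x0,x1) in dict(chesttop=(105,180,340,475),tape=(262,300,320,356),boardA=(290,330,175,250),driver=(210,290,175,200),key=(250,272,296,318)).items(): print(n,d[y0:y1,x0:x1].sum())
# handle bars now: bright pixels below the chest front
for n,X in(("cell",[619.5,-117.5,60]),("tool",[627,-296.5,60])):
    q=w2px("top",[X])[0]; u,v=q.round().astype(int); print(n,q,"column profile",b.min(2)[v-8:v+9,u-6])
```

```text
58.325 [ 315.  -516.5  225.8] [ 0.4  0.3 -0. ]
chesttop 5
tape 0
boardA 0
driver 0
key 2
cell [377.8 199.2] column profile [ 69  40  21  31  29  36 111 217 239 227 171  87  48  40  26  21  25]
tool [440.  197.6] column profile [ 38  16  19  28  40 113 219 237 224 152  75  42  45  28  18  27  50]
```

```bash
python3 -c "
from bench import bot
print(bot.close_job())"
```

```text
the job is handed in; nothing more can be done
None
```

The job is handed in at about 58 s: all three cells that were in the drawer stand in wells 0–2 with stripes parallel to the yellow lines, the lid is shut, the read key was pressed to its stop, and both drawers are pushed home; the peak wrist force I read was 38.6 N (on the key), and I have not seen the judge's verdict.

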